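# Ram the ink sticks home in the leaning storage tube

## Robot

A 6-joint arm with a two-finger parallel gripper is mounted at the origin on the work surface. World frame = base frame: x ahead of the robot, y to its left, z up, the work surface at z = 0. Lengths are in m, angles in rad, forces in N, time in s.
With the tool pointing down it reaches from about 0.3 to 0.825 m from the base axis. Payload 5.4 kg.
Tool frame: the origin (TCP) lies at the very end of the fingers, on their centre line; the grasp point (between the pads) lies 19 mm behind it; z points along the fingers, y is the line along which they close (so a half turn about z gives the same grasp; the last joint's range is limited). The gripper opens to 92 mm and grips with 3 to 60 N. Pads are 20 mm wide; open, the fingers measure 128 mm over their backs; the gripper's body (75 mm by 189 mm) begins 69 mm behind the grasp point.
Start: joints at [-1.374, 0.158, 1.597, -0, 1.386, -0.21], TCP at [0.227, -0.528, 0.215] pointing down, gripper open.
Joint ranges: [-2.91, 2.91], [-0.94, 2.29], [0.18, 2.7], [-1.29, 4.43], [0.17, 2.64], [-3, 3]. Speed limits (rad/s): [2.57, 2.57, 3.14, 3.14, 3.14, 3.14].

## Interface

Orientations are given as a unit quaternion [x, y, z, w].
In Python, from bench import r gives the robot as it stands.
- The arm moves only by the shell command python3 -m pendant 'ROWS'. ROWS is JSON, a list of rows, each an object of numbers: "hand": the opening, from -1 (shut) to 1 (fully open), so that 0 is half open; "tx", "ty", "tz": the shift along the tool's x, y, z in mm; "twist": the turn about the tool's z in rad. In form: [{"hand": .., "tx": .., "ty": .., "tz": .., "twist": ..}, ...]. A call has 1 to 20 rows; each row shifts and turns the commanded pose from where the row before left it, along the tool's axes as they then stand; what a row does not reach is not made up. A row lasts 1/8 s, in which the tool goes at most 62.5 mm and 10.7 degrees, less where a joint would pass 70% of its speed; a pose out of reach is approached as far as the arm can. A call with a gripper value outside its range is refused whole. The fingers move at their own pace and stop on an object; the grip force is fixed at half the most. Time passes only in rows, so rows that do not move let the fingers close. It gives the time, the measured TCP pose, the force, the opening and the grip force at its end, in the units of the state.
- r.state(): the state, without advancing time (a new reading comes with each control period).
- r.capture(name): name is "side" or "top" or "wrist"; returns a dict with "img" (420x560x3 uint8, blue, green, red), "fx", "fy", "cx", "cy" (pixels), "view" (4x4, takes a point from world to camera coordinates). Camera axes: x right, y down, z forward; pixel columns grow to the right and rows downward; lengths in m; the calibration is good to about 2 mm. A picture is of the moment at which its call begins. There is no depth.
- r.close_job(): hands the job in; it is judged then, once.
The state is a dict: "time_s": time; "joint_positions": joint angles; "joint_vel": joint speeds; "tau": joint torques, N m; "eef_pos": TCP position; "ee_rot": TCP orientation; "contact_force": force on the tool from outside, world axes, zero at the start; "torque": the same for the moment, N m; "width": opening from 0.0 (shut) to 1.0 (fully open); "gripper_force": force on a finger pad.
Only numpy, scipy, OpenCV 4.12 (cv2) and the standard library are available. Lean on these libraries where they do the work, as an engineer would, in place of code of your own. Each camera call takes 0.05 s, during which the arm holds its last target. There are 200 camera calls.

## Task

Take the ramrod out of its blue pot and push the two red ink sticks down the leaning black tube with it until they bottom out firmly, pressing firmly but without hammering or crushing them. Then swing the wooden keeper bar across the mouth of the tube right up to its stop, and stand the ramrod back upright in its pot. Leave the ink stone, the seal-paste dish and the glue bottle alone.

Things in the scene. Friction and masses are not known exactly. Their poses are not given: they have to be found in the camera images.
- mouth (a point): centre of the mouth of the storage tube: round black plastic, 42 mm outside, 30 mm bore, 175 mm long, leaning 35 degrees from vertical in a fixed wooden stand (base 190 x 110 x 18 mm, tube's foot on the +x side). z runs along the tube out of the mouth, up and back towards the robot; x points upslope, away from the robot and up; y is level, across the tube
- stick_top_center (a point): centre of the upper ink stick: red round rod with two brass-coloured bands, 26 mm diameter, 60 mm long, about 70 g, z along its length, out of the tube. At the start its top end (30 mm from this point) stands about 30 mm proud of the mouth
- stick_low_center (a point): centre of the lower ink stick, same size, below the upper one. It rests on a plunger held by felt friction (yields to a push of about 6 N, no spring back). The sticks bottom out on a cork-faced collar hidden in the tube, where the push rises by about 6 N per mm: the upper stick's top is then 28 to 49 mm below the mouth, different each run. 12 to 25 N is a firm press; over 45 N breaks the sticks
- bar (a joint): angle of the keeper bar about its pin, rad: 0 = across the mouth against its stop, positive = swung open, upslope (away from the robot); about 1 to 1.5 at the start. It turns in the plane of the mouth and stays where it is left; pushing it takes about 1.5 N near its free end
- bar_pin (a point): the keeper bar's pivot pin, 45 mm from the tube axis towards the mouth point's +y, 8 mm above the mouth plane (mid-thickness of the bar). Bar: light wood, 132 x 18 x 10 mm, underside 3 mm above the mouth plane. z = pin axis, parallel to the tube; the point turns with the bar, whose free end is 120 mm from the pin along this point's -y; it opens towards this point's +x
- bar_knob (a point): centre of the brass knob on top of the bar near its free end: 14 mm diameter, 22 mm tall, standing along the pin's direction, 108 mm from the pin
- rod_grip (a point): the ramrod's grip point: middle of its round wooden handle (26 mm diameter, 68 mm long, from 92 to 160 mm above the foot). Below the handle is a steel shaft, 20 mm diameter. The rod is 160 mm long, 160 g, stands upright in its pot; z points along the rod to its handle end; this point is 125 mm above the foot
- rod_foot (a point): centre of the ramrod's flat foot, the end that pushes
- pot_floor (a point): centre of the inner floor of the blue ceramic pot, fixed on the desk: round bore 36 mm wide (at least), floor 8 mm above the desk, rim 70 mm above the desk, 72 mm outside
- ink_stone_center (a point): centre of a round dark ink stone, 110 mm diameter, 28 mm tall; leave alone
- paste_dish_center (a point): centre of a white dish of red seal paste, 84 mm diameter, 22 mm tall; leave alone
- glue_bottle_center (a point): centre of a white glue bottle, 48 mm diameter, 110 mm tall; leave alone
Things that resemble listed ones, but are neither listed nor needed, are in the scene too. Leave any turquoise look-alike of the part that bears stick_top_center alone.

How it is judged:
By the outcome, as a careful person would: the job done as asked, in the order asked, and still so for the second after the job is handed in, with the robot touching nothing.
It also fails if it takes over 64 s, if anything falls off the work surface, if the arm or the gripper's body presses on something with over 40 N, if the wrist force passes 120 N, or if a joint passes its speed limit or range.

## Working session

There is one attempt and no reset: what is moved stays moved. The work goes in short steps, Python scripts to look and compute and a shell command to move; the robot and the scene stay as the last step left them, time stands still between calls to the robot, and variables do not carry over. Pictures are saved under pics/ and viewed, at most 10 in all, crops included, and the job is handed in when it is done.

```bash
ls; mkdir -p pics
python3 - <<'E'
from bench import r
import cv2,numpy as np
for n in("side","top"):
    c=r.capture(n); cv2.imwrite(f"pics/{n}0.png",c["img"]); np.savez(f"{n}0.npz",**c)
    print(n,c["fx"],c["cx"],c["cy"]);print(np.round(c["view"],3).tolist())
print(r.state())
E
```

```text
pics
side 402.0846783500577 283.00103213374206 205.85925023071312
[[0.998, -0.059, -0.013, -0.573], [-0.05, -0.689, -0.723, 0.101], [0.034, 0.722, -0.691, 1.247], [0.0, 0.0, 0.0, 1.0]]
top 463.6724316428229 275.85003930422505 207.85430096672727
[[0.011, -1.0, 0.0, -0.051], [-0.999, -0.011, -0.053, 0.566], [0.053, 0.0, -0.999, 1.173], [0.0, 0.0, 0.0, 1.0]]
{'time_s': 0.1, 'joint_positions': array([-1.37410136e+00,  1.59008547e-01,  1.59806946e+00, -1.32638102e-05,
        1.38621489e+00, -2.10083151e-01]), 'joint_vel': array([-0.00278298, -0.00096779, -0.00336467,  0.00068671, -0.00059341,
       -0.00028543]), 'tau': array([-4.83529730e-04, -3.86502171e+01, -3.22959244e+01,  7.02854851e-02,
        3.39351897e-02, -4.62190167e-05]), 'eef_pos': array([ 0.22737414, -0.52752672,  0.21372319]), 'ee_rot': array([ 9.79387048e-01,  2.01990812e-01, -8.27311030e-07, -8.50147159e-04]), 'contact_force': array([-0.09655957,  0.12395614,  0.16639199]), 'torque': array([-0.02054714,  0.04803694,  0.03171111]), 'gripper_force': 0.0, 'width': 0.9971867944073846}
```

View pics/side0.png

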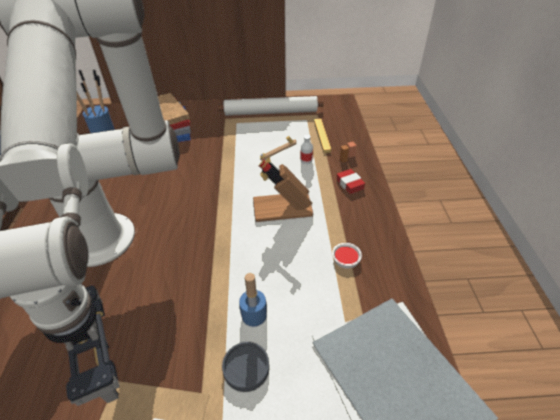

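View pics/top0.png

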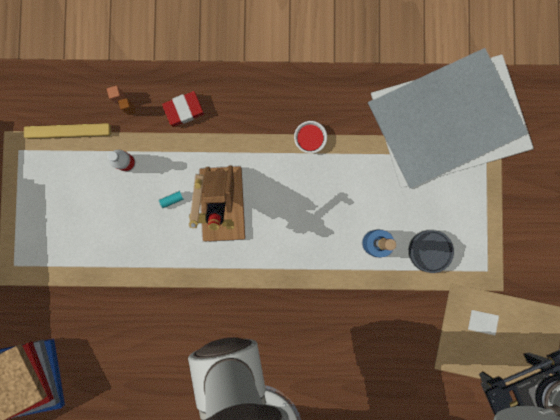

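The side view shows the ramrod in its pot at (252,295), the tube in its stand at (285,185) and the bar at (278,150). In the top view the pot is at (378,243), the red stick end at (215,217) and the bar at (196,205). There are two look-alikes: the brush cup at side (97,118), which holds brushes and no ramrod, and the turquoise stick at top (171,200). The pot with the wooden handle and the red stick in the tube fit the description, and I'll confirm them in one enlarged crop.

Run:
```python
import cv2,numpy as np
s=cv2.imread("pics/side0.png");t=cv2.imread("pics/top0.png")
def cr(i,x,y,w,h): return cv2.resize(i[y:y+h,x:x+w],(400,300),interpolation=cv2.INTER_CUBIC)
o=np.vstack([np.hstack([cr(s,240,130,100,75),cr(t,170,160,100,75)]),np.hstack([cr(s,205,262,100,75),cr(t,345,205,100,75)])])
cv2.imwrite("pics/crop0.png",o)
```

```text
(no output)
```

View pics/crop0.png

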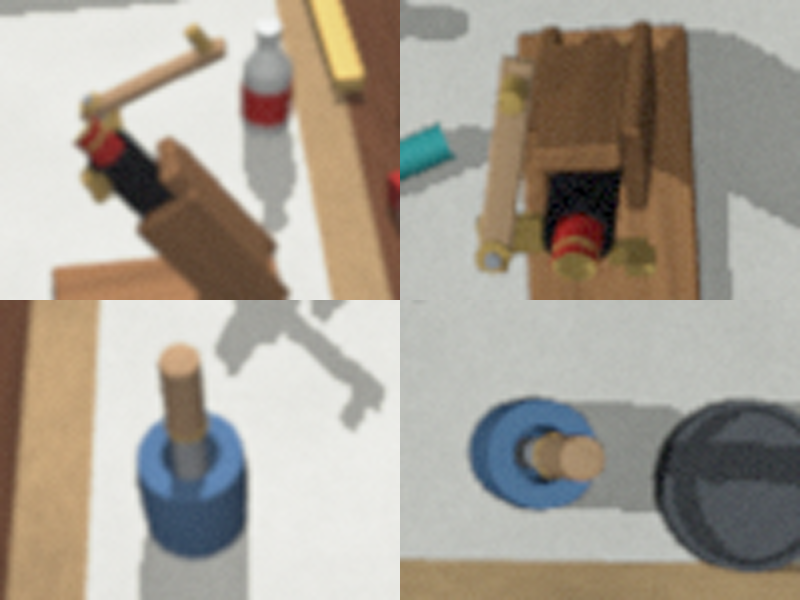

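The crop confirms both. The red stick with brass bands is in the black tube, and the wooden-handled ramrod stands in the blue pot. The bar is open with its pin at top (193,224) and side (263,156). The knob is at top (198,183.5) and side (289,139.5). Now I'll triangulate.

```bash
cat > h.py <<'E'
import numpy as np,cv2
from scipy.spatial.transform import Rotation as R
def ray(c,uv):
    V=c["view"];d=np.array([(uv[0]-c["cx"])/c["fx"],(uv[1]-c["cy"])/c["fy"],1.]);Rm=V[:3,:3]
    o=-Rm.T@V[:3,3];d=Rm.T@d;return o,d/np.linalg.norm(d)
def plane(c,uv,z):
    o,d=ray(c,uv);return o+d*(z-o[2])/d[2]
def tri(*cu):
    A=0;b=0;rs=[ray(*x) for x in cu]
    for o,d in rs:
        P=np.eye(3)-np.outer(d,d);A=A+P;b=b+P@o
    p=np.linalg.solve(A,b);return p,[np.linalg.norm((np.eye(3)-np.outer(d,d))@(p-o))*1e3 for o,d in rs]
def proj(c,p):
    q=c["view"][:3,:3]@p+c["view"][:3,3];return np.array([c["fx"]*q[0]/q[2]+c["cx"],c["fy"]*q[1]/q[2]+c["cy"]])
E
python3 - <<'E'
from h import *
s=dict(np.load("side0.npz"));t=dict(np.load("top0.npz"))
np.set_printoptions(precision=4,suppress=True)
for n,a,b in[("pintop",(263,155.7),(193,224.2)),("knob",(289.2,139.5),(198.3,183.5)),("rodtop",(250,276.5),(390,244.3)),("rim",(253,300),(380,243.3))]:
    print(n,*tri((s,a),(t,b)))
print("rim plane",plane(s,(253,300),.07),plane(t,(380,243.3),.07))
print("rodtop plane",plane(s,(250,276.5),.168),plane(t,(390,244.3),.168))
# base lower right edges in top view: wood mask
im=t["img"][155:250,185:260];h=cv2.cvtColor(im,cv2.COLOR_BGR2HSV)
m=((h[...,1]>70)).astype(np.uint8)
c=max(cv2.findContours(m,0,2)[0],key=cv2.contourArea)[:,0]+[185,155]
for e,sel in(("right",(c[:,0]>235)&(c[:,1]>175)&(c[:,1]<236)),("bot",(c[:,1]>236)&(c[:,0]>206)&(c[:,0]<240))):
    p=np.array([plane(t,q,.018)[:2] for q in c[sel]]);vx=cv2.fitLine(p.astype(np.float32),cv2.DIST_HUBER,0,.01,.01).ravel()
    print(e,len(p),vx,np.degrees(np.arctan2(vx[1],vx[0])))
E
```

```text
pintop [0.5212 0.1365 0.187 ] [np.float64(1.9940113290003674), np.float64(1.9940113290001804)]
knob [0.6019 0.1148 0.2571] [np.float64(0.4925364899384377), np.float64(0.4925364899384374)]
rodtop [ 0.4807 -0.2995  0.1661] [np.float64(1.199772701167803), np.float64(1.199772701167857)]
rim [ 0.481  -0.2992  0.0683] [np.float64(1.5731680257350562), np.float64(1.573168025735241)]
rim plane [ 0.4827 -0.3003  0.07  ] [ 0.4795 -0.2989  0.07  ]
rodtop plane [ 0.482  -0.3009  0.168 ] [ 0.4796 -0.2991  0.168 ]
right 6 [0.9976 0.0696 0.5694 0.041 ] 3.9898787
bot 4 [ 0.0728 -0.9973  0.4852  0.0741] -85.82356
```

All points agree with the sizes given. The rod stands at (0.481,-0.2995) with its top at z 0.166, the stand's yaw is about 4°, and pin to knob is 109 mm, so the bar is at about 1.3 rad. I'll turn the fingers to close across the tube (yaw 4°) and hover over the rod.

```bash
python3 -m pendant '[{"hand":1,"twist":0.17},{"hand":1,"twist":0.17},{"hand":1,"tx":27,"ty":-21},{"hand":1,"tx":27,"ty":-21},{"hand":1,"tx":27,"ty":-21},{"hand":1,"tx":27,"ty":-21},{"hand":1,"tx":27,"ty":-21},{"hand":1,"tx":27,"ty":-21},{"hand":1,"tx":27,"ty":-21},{"hand":1,"tx":27,"ty":-21},{"hand":1,"tx":27,"ty":-21},{"hand":1,"tx":27,"ty":-21},{"hand":1},{"hand":1}]'
python3 - <<'E'
from bench import r
import cv2,numpy as np
from h import *
s=r.state();print(s["eef_pos"],R.from_quat(s["ee_rot"]).as_matrix().round(3).tolist(),s["time_s"])
c=r.capture("wrist");np.savez("w1.npz",**c);cv2.imwrite("pics/w1.png",c["img"])
print(c["fx"],c["view"].round(3).tolist()); print(proj(c,np.array([.481,-.2995,.168])),proj(c,np.array([.481,-.2995,.07])))
E
```

```text
[ 0.22737414 -0.52752672  0.21372319] [[0.918, 0.396, -0.0], [0.396, -0.918, 0.002], [0.0, -0.002, -1.0]] 0.1
343.4506770882196 [[0.396, -0.918, -0.0, -0.575], [-0.881, -0.38, 0.281, -0.031], [-0.258, -0.111, -0.96, 0.391], [0.0, 0.0, 0.0, 1.0]]
[   9.40159706 -517.29653626] [ 119.13662377 -262.71203296]schema error: expected keys hand, tx, ty, tz, twist
```

View pics/w1.png

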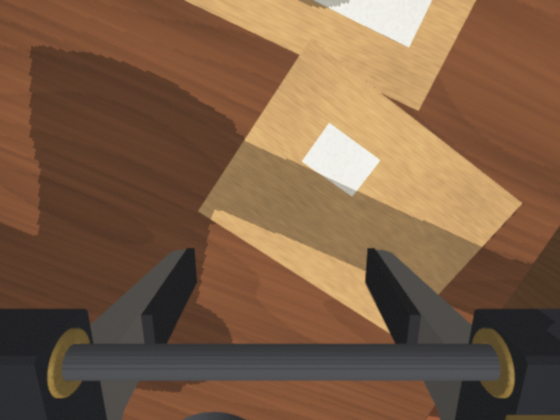

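All five keys are required in every row, so nothing moved. The picture shows only the desk and the open fingers.

```bash
python3 -m pendant '[{"hand":1,"tx":0,"ty":0,"tz":0,"twist":0.17},{"hand":1,"tx":0,"ty":0,"tz":0,"twist":0.17},{"hand":1,"tx":27,"ty":-21,"tz":0,"twist":0},{"hand":1,"tx":27,"ty":-21,"tz":0,"twist":0},{"hand":1,"tx":27,"ty":-21,"tz":0,"twist":0},{"hand":1,"tx":27,"ty":-21,"tz":0,"twist":0},{"hand":1,"tx":27,"ty":-21,"tz":0,"twist":0},{"hand":1,"tx":27,"ty":-21,"tz":0,"twist":0},{"hand":1,"tx":27,"ty":-21,"tz":0,"twist":0},{"hand":1,"tx":27,"ty":-21,"tz":0,"twist":0},{"hand":1,"tx":27,"ty":-21,"tz":0,"twist":0},{"hand":1,"tx":27,"ty":-21,"tz":0,"twist":0},{"hand":1,"tx":0,"ty":0,"tz":0,"twist":0},{"hand":1,"tx":0,"ty":0,"tz":0,"twist":0}]'
python3 - <<'E'
from bench import r
import cv2,numpy as np
from h import *
s=r.state();print(s["eef_pos"],R.from_quat(s["ee_rot"]).as_matrix().round(3).tolist(),s["time_s"])
c=r.capture("wrist");np.savez("w1.npz",**c);cv2.imwrite("pics/w2.png",c["img"])
print(proj(c,np.array([.481,-.2995,.168])),proj(c,np.array([.481,-.2995,.07])))
h=cv2.cvtColor(c["img"],cv2.COLOR_BGR2HSV);m=cv2.inRange(h,(100,90,60),(125,255,255))
k=max(cv2.findContours(m,0,2)[0],key=cv2.contourArea);print(cv2.boundingRect(k),cv2.minEnclosingCircle(k))
E
```

```text
time_s: 1.9
eef_pos: [0.4823, -0.3009, 0.2143]
ee_rot: [0.999, 0.033, -0.0, -0.0]
contact_force: [-0.1, 0.0, -0.1]
width: 1.002
gripper_force: 0.0
[ 0.48230644 -0.30086452  0.21430824] [[0.998, 0.067, -0.001], [0.067, -0.998, 0.0], [-0.001, -0.0, -1.0]] 1.9
[278.01294383 237.98910898] [278.58931418 201.34239409]
(245, 160, 70, 70) ((279.4879150390625, 196.68145751953125), 37.43800354003906)
```

The wrist view agrees to about 1 px. I'll descend and grip.

```bash
python3 -m pendant '[{"hand":1,"tx":-1,"ty":-1,"tz":25,"twist":0},{"hand":1,"tx":0,"ty":0,"tz":25,"twist":0},{"hand":1,"tx":0,"ty":0,"tz":25,"twist":0},{"hand":1,"tx":0,"ty":0,"tz":25,"twist":0},{"hand":0,"tx":0,"ty":0,"tz":0,"twist":0},{"hand":-0.6,"tx":0,"ty":0,"tz":0,"twist":0},{"hand":-1,"tx":0,"ty":0,"tz":0,"twist":0},{"hand":-1,"tx":0,"ty":0,"tz":0,"twist":0},{"hand":-1,"tx":0,"ty":0,"tz":0,"twist":0},{"hand":-1,"tx":0,"ty":0,"tz":0,"twist":0}]'
```

```text
time_s: 3.2
eef_pos: [0.4819, -0.2996, 0.1147]
ee_rot: [0.999, 0.033, 0.0, 0.0]
contact_force: [0.5, -0.0, 0.6]
width: 0.371
gripper_force: 0.0
```

```bash
python3 -m pendant '[{"hand":-1,"tx":0,"ty":0,"tz":0,"twist":0},{"hand":-1,"tx":0,"ty":0,"tz":0,"twist":0},{"hand":-1,"tx":0,"ty":0,"tz":0,"twist":0},{"hand":-1,"tx":0,"ty":0,"tz":-15,"twist":0},{"hand":-1,"tx":0,"ty":0,"tz":-15,"twist":0},{"hand":-1,"tx":0,"ty":0,"tz":-15,"twist":0},{"hand":-1,"tx":0,"ty":0,"tz":0,"twist":0}]'
```

```text
time_s: 4.08
eef_pos: [0.4828, -0.3005, 0.1619]
ee_rot: [0.999, 0.033, 0.001, 0.001]
contact_force: [0.1, 0.2, -1.6]
width: 0.277
gripper_force: 30.0
```

```bash
python3 -m pendant '[{"hand":-1,"tx":-8,"ty":0,"tz":0,"twist":0},{"hand":-1,"tx":-8,"ty":0,"tz":1,"twist":0},{"hand":-1,"tx":-8,"ty":0,"tz":1.5,"twist":0}]'; python3 -m pendant '[{"hand":-1,"tx":-8,"ty":0,"tz":2,"twist":0},{"hand":-1,"tx":-8,"ty":0,"tz":2,"twist":0}]'
python3 - <<'E'
from bench import r
import cv2
for n in("side","top"):
    c=r.capture(n);cv2.imwrite(f"pics/{n}1.png",c["img"])
    if n=="side":cv2.imwrite("pics/c1.png",cv2.resize(c["img"][200:350,150:350],(800,600),interpolation=cv2.INTER_CUBIC))
E
```

```text
time_s: 4.45
eef_pos: [0.4589, -0.3016, 0.1579]
ee_rot: [0.999, 0.033, 0.002, 0.001]
contact_force: [3.9, -0.1, 2.0]
width: 0.28
gripper_force: 30.0
time_s: 4.7
eef_pos: [0.4423, -0.3027, 0.1538]
ee_rot: [0.999, 0.033, 0.001, 0.001]
contact_force: [4.8, 0.6, 2.1]
width: 0.276
gripper_force: 30.0
```

View pics/c1.png

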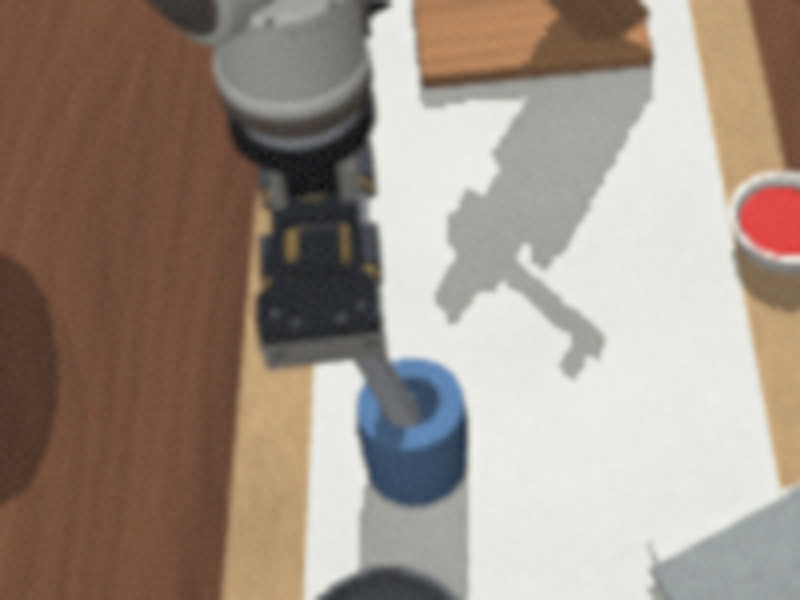

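The rod is pivoting in the pads. The shaft leans from the fingers (340,350) into the pot (400,410), and it takes about 4.5 N, so it is stiff enough to push the bar later. I'll continue to 35°.

```bash
python3 -m pendant '[{"hand":-1,"tx":-7,"ty":0,"tz":3,"twist":0},{"hand":-1,"tx":-7,"ty":0,"tz":4,"twist":0},{"hand":-1,"tx":-7,"ty":0,"tz":4.5,"twist":0},{"hand":-1,"tx":-7,"ty":0,"tz":4.5,"twist":0},{"hand":-1,"tx":0,"ty":0,"tz":0,"twist":0}]'; python3 -m pendant '[{"hand":-1,"tx":0,"ty":0,"tz":-20,"twist":0},{"hand":-1,"tx":0,"ty":0,"tz":-30,"twist":0},{"hand":-1,"tx":0,"ty":0,"tz":-40,"twist":0},{"hand":-1,"tx":0,"ty":0,"tz":-40,"twist":0},{"hand":-1,"tx":0,"ty":0,"tz":-40,"twist":0},{"hand":-1,"tx":0,"ty":0,"tz":0,"twist":0},{"hand":-1,"tx":0,"ty":0,"tz":0,"twist":0}]'
python3 - <<'E'
from bench import r
import cv2,numpy as np
from h import *
s=r.state();print(s["eef_pos"])
cs={}
for n in("side","top","wrist"):
    c=r.capture(n);cs[n]=c;np.savez(n+"2.npz",**c)
M=R.from_quat(s["ee_rot"]).as_matrix();g=s["eef_pos"]-.019*M[:,2]
for th in(30,35,40):
    f=g+.125*(np.sin(np.radians(th))*M[:,0]+np.cos(np.radians(th))*M[:,2])
    print(th,f,*[proj(cs[n],f).round(1) for n in cs])
x,y=proj(cs["side"],g).astype(int);a=cs["side"]["img"][y-40:y+110,x-70:x+130]
b=cs["wrist"]["img"]
cv2.imwrite("pics/c2.png",np.hstack([cv2.resize(a,(400,300),interpolation=2),cv2.resize(b,(400,300))]));print(x-70,y-40)
E
```

```text
time_s: 5.42
eef_pos: [0.4128, -0.3036, 0.1359]
ee_rot: [0.999, 0.033, -0.001, -0.001]
contact_force: [3.0, 0.3, -1.3]
width: 0.278
gripper_force: 30.0
time_s: 6.3
eef_pos: [0.4129, -0.3033, 0.3046]
ee_rot: [0.999, 0.033, -0.002, -0.002]
contact_force: [0.3, -0.4, -3.3]
width: 0.279
gripper_force: 30.0
[ 0.41290588 -0.30333413  0.30461777]
30 [ 0.47494278 -0.29888721  0.21515254] [245.4 263.3] [395.4 247. ] [280.5 136.5]
35 [ 0.48414059 -0.2982927   0.22098029] [249.3 261.2] [395.8 242.8] [280.5 123.9]
40 [ 0.49279678 -0.29773702  0.22758917] [253.  258.9] [396.3 238.7] [280.5 111.2]
140 193
```

View pics/c2.png

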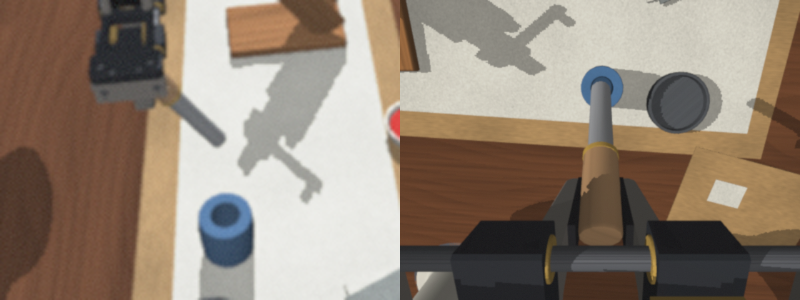

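In the side view the shaft end is at about (249,263), so the rod stands at about 34–35°. I'll carry it to a hover above the mouth, on the tube's axis line, and look closely.

```bash
python3 -m pendant '[{"hand":-1,"tx":0,"ty":-16,"tz":-4,"twist":0},{"hand":-1,"tx":2,"ty":-35,"tz":-4,"twist":0},{"hand":-1,"tx":2,"ty":-35,"tz":-4,"twist":0},{"hand":-1,"tx":2,"ty":-35,"tz":-4,"twist":0},{"hand":-1,"tx":2,"ty":-35,"tz":-4,"twist":0},{"hand":-1,"tx":2,"ty":-35,"tz":-4,"twist":0},{"hand":-1,"tx":2,"ty":-35,"tz":-4,"twist":0},{"hand":-1,"tx":2,"ty":-35,"tz":-4,"twist":0},{"hand":-1,"tx":2,"ty":-35,"tz":-4,"twist":0},{"hand":-1,"tx":1,"ty":-35,"tz":-1,"twist":0},{"hand":-1,"tx":0,"ty":-35,"tz":0,"twist":0},{"hand":-1,"tx":0,"ty":-20,"tz":0,"twist":0},{"hand":-1,"tx":0,"ty":0,"tz":0,"twist":0},{"hand":-1,"tx":0,"ty":0,"tz":0,"twist":0}]'
cat > tubef.py <<'E'
from h import *
psi=np.radians(4.0);s35,c35=np.sin(np.radians(35)),np.cos(np.radians(35))
u=np.array([np.cos(psi),np.sin(psi),0]);k=np.array([0,0,1.])
Z=-s35*u+c35*k;X=c35*u+s35*k;Y=np.cross(Z,X);T=np.c_[X,Y,Z]
M0=np.array([.5312,.0921,.177])
E
python3 - <<'E'
from bench import r
from tubef import *
s=r.state();cs={n:r.capture(n) for n in("side","top","wrist")}
for n in cs:np.savez(n+"3.npz",**cs[n])
M=R.from_quat(s["ee_rot"]).as_matrix();g=s["eef_pos"]-.019*M[:,2]
f=g+.125*(s35*M[:,0]+c35*M[:,2]);print("grip,foot in tube mm",((g-M0)@T*1e3).round(1),((f-M0)@T*1e3).round(1))
for nm,p in(("mouth",M0),("sticktop",M0+.03*Z),("pin",M0+.045*Y+.013*Z),("foot",f)):print(nm,*[proj(cs[n],p).round(1) for n in cs])
w=cs["wrist"]["img"][60:420-75+15]; 
x,y=proj(cs["side"],M0).astype(int);x0,y0=x-50,y-50
a=cv2.resize(cs["side"]["img"][y0:y0+75,x0:x0+100],(400,300),interpolation=2);print("side crop",x0,y0)
x,y=proj(cs["top"],M0).astype(int);x1,y1=x-50,y-45;print("top crop",x1,y1)
b=cv2.resize(cs["top"]["img"][y1:y1+75,x1:x1+100],(400,300),interpolation=2)
wi=cs["wrist"]["img"];cv2.imwrite("pics/c3.png",np.vstack([np.hstack([a,b]),np.hstack([cv2.resize(wi,(400,300)),cv2.resize(wi[20:170,180:380],(400,300),interpolation=2)])]))
E
```

```text
time_s: 8.2
eef_pos: [0.4048, 0.0819, 0.344]
ee_rot: [0.999, 0.033, -0.0, 0.0]
contact_force: [-0.5, -0.4, -1.7]
width: 0.277
gripper_force: 30.0
grip,foot in tube mm [  2.8  -1.3 225.1] [  2.8  -1.6 100.1]
mouth [266.2 167.1] [214.  219.1] [277.6  58. ]
sticktop [260.  161.1] [212.9 226.7] [277.5  75.7]
pin [262.2 155.6] [192.9 223.5] [226.4  65.6]
foot [245.8 146.1] [210.7 245. ] [279.5 124.2]
side crop 216 117
top crop 163 174
```

View pics/c3.png

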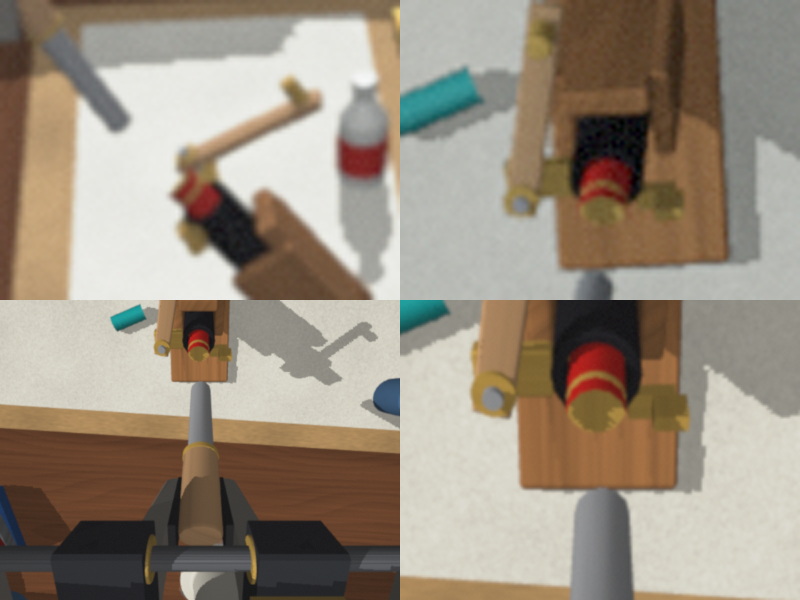

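Stick end: wrist (278.5,74) against a predicted (277.5,75.7), and top (214,226) against (212.9,226.7). The turquoise stick at top-crop (440,100) is off to the left. The side view is less clear, so I'll check it with red masks.

Run:
```python
from tubef import *
cs={n:dict(np.load(n+"3.npz")) for n in("side","top","wrist")}
obs={}
for n,c in cs.items():
    h=cv2.cvtColor(c["img"],cv2.COLOR_BGR2HSV);m=((h[...,0]<8)|(h[...,0]>172))&(h[...,1]>150)&(h[...,2]>60)
    x,y=proj(c,M0+.015*Z).astype(int);w=25 if n=="wrist" else 14
    mm=np.zeros(m.shape,np.uint8);mm[y-w:y+w,x-w:x+w]=m[y-w:y+w,x-w:x+w]
    p=cv2.findNonZero(mm)[:,0];hu=cv2.convexHull(p);mo=cv2.moments(hu);ce=np.array([mo["m10"]/mo["m00"],mo["m01"]/mo["m00"]]);obs[n]=ce
    print(n,"red hull",ce.round(1),cv2.boundingRect(hu),"pred +15",proj(c,M0+.015*Z).round(1),"+0",proj(c,M0).round(1),"+30",proj(c,M0+.03*Z).round(1))
p,e=tri(*[(cs[n],obs[n]) for n in obs]);print("tri",p,np.round(e,1),"tube mm",((p-M0)@T*1e3).round(1))
pin=tri((cs["side"],(216+184/4,117+157/4)),(cs["top"],(163+119/4,174+202/4)),(cs["wrist"],(180+46,20+49)));print("pin",((pin[0]-M0)@T*1e3).round(1),np.round(pin[1],1))
kn=tri((cs["side"],(216+294/4,117+92/4)),(cs["top"],(163+142/4,174+38/4)));print("knob",((kn[0]-M0)@T*1e3).round(1),np.round(kn[1],1))
c=cs["side"];print("foot side obs",(216+122/4,117+127/4))
```

```text
side red hull [265.3 165.8] (261, 161, 10, 11) pred +15 [263.1 164.2] +0 [266.2 167.1] +30 [260.  161.1]
top red hull [213.7 218.9] (208, 213, 12, 12) pred +15 [213.4 222.8] +0 [214.  219.1] +30 [212.9 226.7]
wrist red hull [277.4  57.7] (262, 41, 31, 32) pred +15 [277.6  66.5] +0 [277.6  58. ] +30 [277.5  75.7]
tri [0.53027173 0.09199519 0.18252961] [1.6 1.2 0.4] tube mm [ 2.4 -0.   5.1]
pin [-3.2 46.  11.3] [1.1 0.3 0.8]
knob [104.4  17.6  22.5] [0.8 0.8]
foot side obs (246.5, 148.75)
```

The mouth estimate holds within about 2 mm. I'll move down the tube axis to just above the stick and look again.

```bash
python3 -m pendant '[{"hand":-1,"tx":7.7,"ty":-0.5,"tz":12.3,"twist":0},{"hand":-1,"tx":7.7,"ty":-0.5,"tz":12.3,"twist":0},{"hand":-1,"tx":7.7,"ty":-0.5,"tz":12.3,"twist":0},{"hand":-1,"tx":7.7,"ty":0,"tz":12.3,"twist":0},{"hand":-1,"tx":0,"ty":0,"tz":0,"twist":0},{"hand":-1,"tx":0,"ty":0,"tz":0,"twist":0}]'
python3 - <<'E'
from bench import r
from tubef import *
s=r.state();cs={n:r.capture(n) for n in("side","top","wrist")}
for n in cs:np.savez(n+"4.npz",**cs[n])
M=R.from_quat(s["ee_rot"]).as_matrix();g=s["eef_pos"]-.019*M[:,2]
f=g+.125*(s35*M[:,0]+c35*M[:,2]);print("grip,foot in tube mm",((g-M0)@T*1e3).round(1),((f-M0)@T*1e3).round(1))
for nm,p in(("mouth",M0),("sticktop",M0+.03*Z),("foot",f),("grip",g)):print(nm,*[proj(cs[n],p).round(1) for n in cs])
a=cv2.resize(cs["side"]["img"][130:190,220:300],(400,300),interpolation=2)
b=cv2.resize(cs["top"]["img"][200:260,170:250],(400,300),interpolation=2)
wi=cs["wrist"]["img"];cv2.imwrite("pics/c4.png",np.vstack([np.hstack([a,b]),np.hstack([cv2.resize(wi,(400,300)),cv2.resize(wi[50:200,180:380],(400,300),interpolation=2)])]))
E
```

```text
time_s: 9.1
eef_pos: [0.4359, 0.0857, 0.2952]
ee_rot: [0.999, 0.033, 0.0, 0.0]
contact_force: [-0.4, 0.0, -2.1]
width: 0.273
gripper_force: 30.0
grip,foot in tube mm [  0.4   0.3 167.1] [ 0.5  0.1 42.1]
mouth [266.2 167.1] [214.  219.1] [280.1  91.7]
sticktop [260.  161.1] [212.9 226.7] [280.2 114.4]
foot [257.6 158.5] [212.3 229.7] [280.1 124.1]
grip [229.6 130.9] [206.9 267. ] [280.2 282.8]
```

View pics/c4.png

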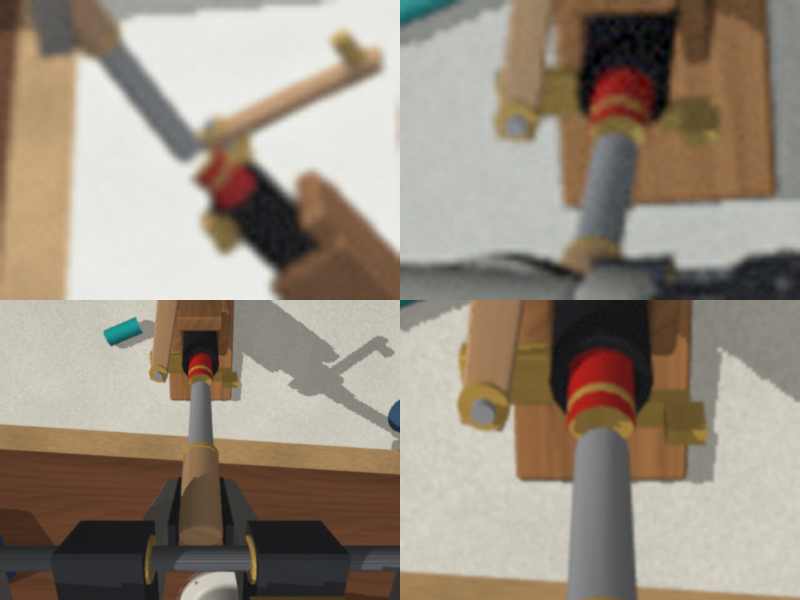

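Laterally the rod and stick coincide (col 213.6 in both, top view). In the side view the rod looks about 1.5–2° too steep (end at (257,161)), so I'll nudge it 2 mm upslope and start pushing.

```bash
python3 -m pendant '[{"hand":-1,"tx":1.6,"ty":0,"tz":-1.1,"twist":0},{"hand":-1,"tx":2.9,"ty":0,"tz":4.1,"twist":0},{"hand":-1,"tx":2.9,"ty":0,"tz":4.1,"twist":0},{"hand":-1,"tx":1.7,"ty":0,"tz":2.5,"twist":0},{"hand":-1,"tx":1.7,"ty":0,"tz":2.5,"twist":0}]'; python3 -m pendant '[{"hand":-1,"tx":2.3,"ty":0,"tz":3.3,"twist":0},{"hand":-1,"tx":2.3,"ty":0,"tz":3.3,"twist":0},{"hand":-1,"tx":2.3,"ty":0,"tz":3.3,"twist":0}]'
python3 - <<'E'
from bench import r
from tubef import *
s=r.state();M=R.from_quat(s["ee_rot"]).as_matrix();g=s["eef_pos"]-.019*M[:,2]
f=g+.125*(s35*M[:,0]+c35*M[:,2]);print("foot",((f-M0)@T*1e3).round(1),"F tube",(s["contact_force"]@T).round(1),s["torque"].round(2))
E
```

```text
time_s: 9.88
eef_pos: [0.4468, 0.0864, 0.2831]
ee_rot: [0.999, 0.033, 0.0, 0.0]
contact_force: [-2.8, -1.0, 4.3]
width: 0.274
gripper_force: 30.0
time_s: 10.25
eef_pos: [0.4538, 0.0869, 0.2728]
ee_rot: [0.999, 0.033, 0.0, 0.0]
contact_force: [-2.2, 0.2, 4.4]
width: 0.274
gripper_force: 30.0
foot [ 2.3 -0.  13.6] F tube [0.7 0.3 4.9] [ 0.01  0.12 -0.01]
```

It's pushing at about 6.5 N, as expected. I'll go through the mouth.

```bash
cat > st.py <<'E'
from bench import r
from tubef import *
s=r.state();M=R.from_quat(s["ee_rot"]).as_matrix();g=s["eef_pos"]-.019*M[:,2]
f=g+.125*(s35*M[:,0]+c35*M[:,2]);F=s["contact_force"]-[-.4,0,-1.9]
print("t",s["time_s"],"foot",((f-M0)@T*1e3).round(1),"F tube net",(F@T).round(1),s["torque"].round(2))
E
for i in 1; do python3 -m pendant '[{"hand":-1,"tx":2.3,"ty":0,"tz":3.3,"twist":0},{"hand":-1,"tx":2.3,"ty":0,"tz":3.3,"twist":0}]'>/dev/null; python3 st.py; python3 -m pendant '[{"hand":-1,"tx":2.3,"ty":0,"tz":3.3,"twist":0},{"hand":-1,"tx":2.3,"ty":0,"tz":3.3,"twist":0}]'>/dev/null; python3 st.py; python3 -m pendant '[{"hand":-1,"tx":2.3,"ty":0,"tz":3.3,"twist":0},{"hand":-1,"tx":2.3,"ty":0,"tz":3.3,"twist":0}]' >/dev/null; python3 st.py; done
```

```text
t 10.5 foot [ 2.3 -0.   5.5] F tube net [ 2.6 -0.7  5.5] [ 0.02  0.08 -0.01]
t 10.75 foot [ 2.1 -0.1 -2.5] F tube net [3.1 1.2 5.9] [ 0.01  0.06 -0.05]
t 11.0 foot [  2.1  -0.  -10.6] F tube net [3.  0.2 6.2] [0.06 0.04 0.  ]
```

```bash
python3 -m pendant '[{"hand":-1,"tx":2.3,"ty":0,"tz":3.3,"twist":0},{"hand":-1,"tx":2.3,"ty":0,"tz":3.3,"twist":0}]'>/dev/null; python3 st.py; python3 -m pendant '[{"hand":-1,"tx":1.15,"ty":0,"tz":1.65,"twist":0},{"hand":-1,"tx":1.15,"ty":0,"tz":1.65,"twist":0}]'>/dev/null; python3 st.py; python3 -m pendant '[{"hand":-1,"tx":1.15,"ty":0,"tz":1.65,"twist":0},{"hand":-1,"tx":1.15,"ty":0,"tz":1.65,"twist":0}]' >/dev/null; python3 st.py;  python3 -m pendant '[{"hand":-1,"tx":0.9,"ty":0,"tz":1.25,"twist":0},{"hand":-1,"tx":0.9,"ty":0,"tz":1.25,"twist":0}]' >/dev/null; python3 st.py
```

```text
t 11.25 foot [  2.   -0.1 -18.6] F tube net [ 2.9 -0.   6.4] [ 0.04 -0.01 -0.01]
t 11.5 foot [  2.1  -0.1 -22.5] F tube net [ 2.6 -1.6  6. ] [ 0.03  0.02 -0.06]
t 11.75 foot [  2.   -0.1 -26.5] F tube net [2.  0.1 5.2] [ 0.06  0.01 -0.04]
t 12.0 foot [  2.   -0.1 -29.6] F tube net [ 2.7 -0.2  6.2] [ 0.02 -0.03 -0.04]
```

```bash
echo 'import sys; sys.exit(int((F@T)[2]>9))' >> st.py
python3 -m pendant '[{"hand":-1,"tx":0.8,"ty":0,"tz":1.2,"twist":0},{"hand":-1,"tx":0.8,"ty":0,"tz":1.2,"twist":0}]'>/dev/null; python3 st.py && python3 -m pendant '[{"hand":-1,"tx":0.8,"ty":0,"tz":1.2,"twist":0},{"hand":-1,"tx":0.8,"ty":0,"tz":1.2,"twist":0}]'>/dev/null && python3 st.py && python3 -m pendant '[{"hand":-1,"tx":0.8,"ty":0,"tz":1.2,"twist":0},{"hand":-1,"tx":0.8,"ty":0,"tz":1.2,"twist":0}]'>/dev/null && python3 st.py && python3 -m pendant '[{"hand":-1,"tx":0.8,"ty":0,"tz":1.2,"twist":0},{"hand":-1,"tx":0.8,"ty":0,"tz":1.2,"twist":0}]'>/dev/null && python3 st.py && python3 -m pendant '[{"hand":-1,"tx":0.8,"ty":0,"tz":1.2,"twist":0},{"hand":-1,"tx":0.8,"ty":0,"tz":1.2,"twist":0}]'>/dev/null && python3 st.py && python3 -m pendant '[{"hand":-1,"tx":0.8,"ty":0,"tz":1.2,"twist":0},{"hand":-1,"tx":0.8,"ty":0,"tz":1.2,"twist":0}]'>/dev/null && python3 st.py && python3 -m pendant '[{"hand":-1,"tx":0.8,"ty":0,"tz":1.2,"twist":0},{"hand":-1,"tx":0.8,"ty":0,"tz":1.2,"twist":0}]'>/dev/null && python3 st.py
```

```text
t 12.25 foot [  2.   -0.1 -32.4] F tube net [2.8 0.  6.3] [ 0.05 -0.03  0.  ]
t 12.5 foot [  1.9  -0.1 -35.3] F tube net [ 3.1 -0.3  5.9] [ 0.07 -0.01  0.01]
t 12.75 foot [  1.9  -0.1 -38.2] F tube net [ 2.6 -0.5  5.9] [ 0.03 -0.07 -0.05]
t 13.0 foot [  1.8  -0.1 -41.1] F tube net [4.  0.9 5.7] [-0.02 -0.04 -0.01]
t 13.25 foot [  1.9  -0.1 -43.3] F tube net [ 2.5  0.  14.9] [-0.01  0.54 -0.04]
```

```bash
python3 -m pendant '[{"hand":-1,"tx":0.3,"ty":0,"tz":0.4,"twist":0},{"hand":-1,"tx":0,"ty":0,"tz":0,"twist":0}]'>/dev/null; python3 st.py; python3 -m pendant '[{"hand":-1,"tx":0.3,"ty":0,"tz":0.4,"twist":0},{"hand":-1,"tx":0,"ty":0,"tz":0,"twist":0},{"hand":-1,"tx":0,"ty":0,"tz":0,"twist":0}]'>/dev/null; python3 st.py
```

```text
t 13.5 foot [  2.1  -0.1 -43.4] F tube net [ 3.  -0.3 13.1] [-0.04  0.62 -0.03]
t 13.875 foot [  2.1  -0.1 -43.7] F tube net [ 3.   0.4 14.4] [-0.02  0.79  0.01]
```

```bash
python3 -m pendant '[{"hand":-1,"tx":0.6,"ty":0,"tz":0.8,"twist":0},{"hand":-1,"tx":0,"ty":0,"tz":0,"twist":0}]'>/dev/null; python3 st.py; python3 -m pendant '[{"hand":-1,"tx":0.6,"ty":0,"tz":0.8,"twist":0},{"hand":-1,"tx":0,"ty":0,"tz":0,"twist":0},{"hand":-1,"tx":0,"ty":0,"tz":0,"twist":0}]'>/dev/null; python3 st.py
```

```text
t 14.125 foot [  2.1  -0.1 -44.3] F tube net [ 3.  -0.6 17.4] [-0.03  1.09  0.03]
t 14.5 foot [  2.1  -0.1 -44.8] F tube net [ 3.2 -0.8 22. ] [-0.08  1.41 -0.  ]
```

The press reads a steady 22 N, rising about 6 N/mm, with the stick top about 44 mm deep. The sticks are firmly bottomed. I'll retract along the axis.

```bash
python3 -m pendant '[{"hand":-1,"tx":-1.7,"ty":0,"tz":-2.5,"twist":0},{"hand":-1,"tx":-5.7,"ty":0,"tz":-8.2,"twist":0},{"hand":-1,"tx":-5.7,"ty":0,"tz":-8.2,"twist":0},{"hand":-1,"tx":-10.3,"ty":0,"tz":-14.7,"twist":0},{"hand":-1,"tx":-10.3,"ty":0,"tz":-14.7,"twist":0},{"hand":-1,"tx":-10.3,"ty":0,"tz":-14.7,"twist":0},{"hand":-1,"tx":-10.3,"ty":0,"tz":-14.7,"twist":0},{"hand":-1,"tx":-6.3,"ty":0,"tz":-9,"twist":0},{"hand":-1,"tx":0,"ty":0,"tz":0,"twist":0},{"hand":-1,"tx":0,"ty":0,"tz":0,"twist":0}]'>/dev/null; python3 st.py
python3 - <<'E'
from bench import r
from tubef import *
import importlib
s=r.state();cs={n:r.capture(n) for n in("side","top","wrist")}
for n in cs:np.savez(n+"5.npz",**cs[n])
M=R.from_quat(s["ee_rot"]).as_matrix();g=s["eef_pos"]-.019*M[:,2]
for th in(28,32,35,38):
    f=g+.125*(np.sin(np.radians(th))*M[:,0]+np.cos(np.radians(th))*M[:,2]);print(th,*[proj(cs[n],f).round(1) for n in cs])
# shaft axis in the side view: grey, low saturation, darker than the paper
c=cs["side"];h=cv2.cvtColor(c["img"],cv2.COLOR_BGR2HSV);x,y=proj(c,f).astype(int);gx,gy=proj(c,g)
m=np.zeros(h.shape[:2],np.uint8);sl=np.s_[y-22:y+12,x-22:x+12];m[sl]=((h[sl][...,2]<150)&(h[sl][...,1]<70))*255
k=[q for q in cv2.findContours(m,0,1)[0]];k=max(k,key=cv2.contourArea)
print("grip",gx,gy,cv2.minAreaRect(k),cv2.fitLine(k,2,0,.01,.01).ravel().round(3),k[:,0].max(0))
a=cv2.resize(cs["side"]["img"][110:200,210:330],(400,300),interpolation=2);b=cv2.resize(cs["top"]["img"][170:260,150:270],(400,300),interpolation=2)
wi=cs["wrist"]["img"];cv2.imwrite("pics/c5.png",np.vstack([np.hstack([a,b]),np.hstack([cv2.resize(wi,(400,300)),cv2.resize(wi[50:200,180:380],(400,300),interpolation=2)])]))
E
```

```text
t 15.75 foot [ 1.4  0.1 58.5] F tube net [ 0.  -0.9  0.3] [ 0.02  0.01 -0.01]
28 [250.2 157.5] [212.5 239.9] [280.2 141.4]
32 [252.6 156.1] [212.  236.4] [280.2 131.3]
35 [254.4 155. ] [211.6 233.8] [280.2 123.7]
38 [256.1 153.7] [211.3 231.3] [280.2 116.1]
grip 225.9000649160499 126.75996368564351 ((245.58724975585938, 145.83892822265625), (29.082735061645508, 6.7177019119262695), 55.00798034667969) [  0.585   0.811 245.774 145.226] [256 158]
```

View pics/c5.png

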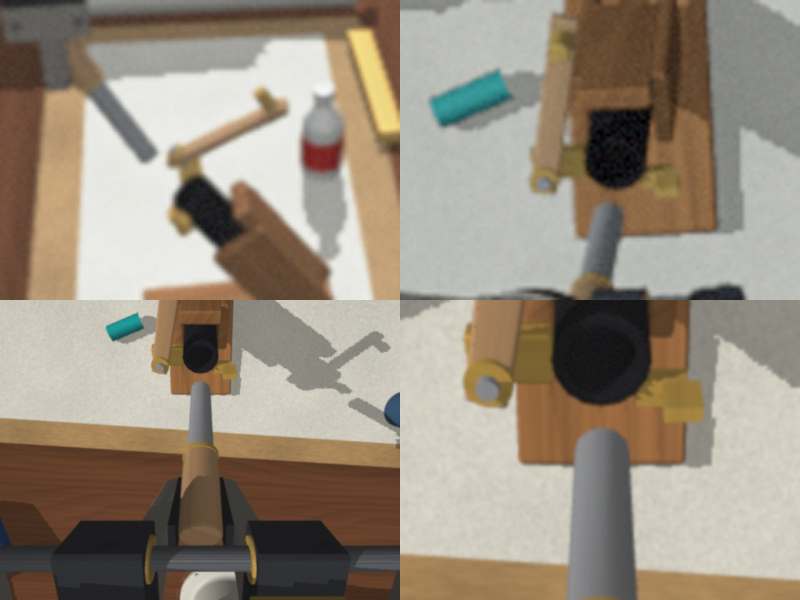

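The picture shows both sticks down inside the bore and the rod still held at about 34° (side foot px (254,156)). The bar hasn't moved, with the knob at side (289,139). Next I'll bring the shaft to the open (+y) side of the knob.

```bash
python3 -m pendant '[{"hand":-1,"tx":15,"ty":-8,"tz":-11,"twist":0},{"hand":-1,"tx":25,"ty":-12,"tz":-17,"twist":0},{"hand":-1,"tx":25,"ty":-12,"tz":-17,"twist":0},{"hand":-1,"tx":25,"ty":-12,"tz":-17,"twist":0},{"hand":-1,"tx":0,"ty":0,"tz":0,"twist":0},{"hand":-1,"tx":7.5,"ty":0,"tz":11,"twist":0},{"hand":-1,"tx":7.5,"ty":0,"tz":11,"twist":0},{"hand":-1,"tx":7.5,"ty":0,"tz":11,"twist":0},{"hand":-1,"tx":0,"ty":0,"tz":0,"twist":0},{"hand":-1,"tx":0,"ty":0,"tz":0,"twist":0}]'>/dev/null; python3 st.py;  python3 - <<'E'
import numpy as np
for b in np.arange(1.47,0.1,-.11):
    print(round(b,2),(109.3*np.sin(b)).round(1),(45-109.3*np.cos(b)).round(1))
E
```

```text
t 17.15 foot [110.8  43.7  18.2] F tube net [ 0.7  0.  -0.7] [0. 0. 0.]
1.47 108.7 34.0
1.36 106.9 22.1
1.25 103.7 10.5
1.14 99.3 -0.6
1.03 93.7 -11.3
0.92 87.0 -21.2
0.81 79.2 -30.4
0.7 70.4 -38.6
0.59 60.8 -45.8
0.48 50.5 -51.9
0.37 39.5 -56.9
0.26 28.1 -60.6
0.15 16.3 -63.1
```

```bash
python3 -m pendant '[{"hand":-1,"tx":-1.7,"ty":9.7,"tz":1.2,"twist":0},{"hand":-1,"tx":-1.5,"ty":11.9,"tz":1.0,"twist":0},{"hand":-1,"tx":-2.6,"ty":11.6,"tz":1.8,"twist":0},{"hand":-1,"tx":-3.6,"ty":11.1,"tz":2.5,"twist":0}]'>/dev/null; python3 st.py;  python3 -m pendant '[{"hand":-1,"tx":-4.6,"ty":10.7,"tz":3.2,"twist":0},{"hand":-1,"tx":-5.5,"ty":9.9,"tz":3.8,"twist":0},{"hand":-1,"tx":-6.4,"ty":9.2,"tz":4.5,"twist":0}]'>/dev/null; python3 st.py
python3 - <<'E'
from bench import r
from tubef import *
cs={n:r.capture(n) for n in("side","top","wrist")}
for n in cs:np.savez(n+"6.npz",**cs[n])
# brass knob and pale bar mask in the top view
for a in(0.4,.6,.65,.8,1.0,1.31):
    p=M0+.045*Y+.024*Z+.108*(np.sin(a)*X-np.cos(a)*Y);print(a,*[proj(cs[n],p).round(0) for n in cs])
E
```

```text
t 17.65 foot [99.  -1.4 18.2] F tube net [ 1.4  1.7 -0.2] [0.46 0.1  0.11]
t 18.025 foot [ 78.7 -31.   18.3] F tube net [ 0.8  1.7 -0.5] [ 0.42 -0.02  0.07]
0.4 [275. 166.] [236. 207.] [309. 166.]
0.6 [280. 160.] [231. 200.] [297. 148.]
0.65 [281. 159.] [229. 198.] [293. 143.]
0.8 [284. 154.] [223. 193.] [278. 130.]
1.0 [287. 148.] [214. 188.] [253. 114.]
1.31 [289. 140.] [199. 183.] [204.  96.]
```

The bar is moving at about 2 N, as expected. I'll carry on along the arc.

```bash
python3 -m pendant '[{"hand":-1,"tx":-7.2,"ty":8.2,"tz":5,"twist":0},{"hand":-1,"tx":-7.9,"ty":7.2,"tz":5.5,"twist":0}]'>/dev/null; python3 st.py;  python3 -m pendant '[{"hand":-1,"tx":-8.4,"ty":6.1,"tz":5.9,"twist":0},{"hand":-1,"tx":-9,"ty":5,"tz":6.3,"twist":0}]'>/dev/null; python3 st.py; python3 -m pendant '[{"hand":-1,"tx":-6,"ty":2.5,"tz":4.2,"twist":0}]'>/dev/null; python3 st.py
```

```text
t 18.425 foot [ 60.3 -45.8  18.3] F tube net [ 1.   0.2 -0.4] [ 0.33 -0.07  0.04]
t 18.675 foot [ 38.7 -57.2  18.4] F tube net [ 2.2  0.9 -0.4] [ 0.29 -0.19  0.05]
t 18.8 foot [ 31.2 -59.6  18.4] F tube net [ 1.4  1.6 -0.6] [ 0.29 -0.17  0.02]
```

```bash
python3 -m pendant '[{"hand":-1,"tx":-4,"ty":1.5,"tz":2.8,"twist":0},{"hand":-1,"tx":-3.3,"ty":0.8,"tz":2.3,"twist":0}]'>/dev/null; python3 st.py;  python3 -m pendant '[{"hand":-1,"tx":-2.5,"ty":0.4,"tz":1.7,"twist":0},{"hand":-1,"tx":-1.6,"ty":0.2,"tz":1.1,"twist":0}]'>/dev/null; python3 st.py; python3 -m pendant '[{"hand":-1,"tx":-1.6,"ty":0.1,"tz":1.1,"twist":0}]'>/dev/null; python3 st.py;python3 -m pendant '[{"hand":-1,"tx":-1.6,"ty":0,"tz":1.1,"twist":0}]'>/dev/null; python3 st.py
```

```text
t 19.05 foot [ 23.  -61.5  18.4] F tube net [1.2 0.3 0.1] [ 0.23 -0.17  0.04]
t 19.3 foot [ 18.6 -62.   18.5] F tube net [3.7 2.6 1.9] [ 0.29 -0.49  0.05]
t 19.425 foot [ 17.4 -62.1  18.6] F tube net [3.5 0.9 1.1] [ 0.33 -0.69  0.04]
t 19.55 foot [ 15.2 -62.2  18.7] F tube net [2.5 1.4 2.3] [ 0.26 -0.53  0.06]
```

The force rises at the nominal stop position (moment 0.17→0.69 N m), so the bar is against its stop. I'll back off upslope, lift, and measure the bar angle.

```bash
python3 -m pendant '[{"hand":-1,"tx":8,"ty":0,"tz":-5.6,"twist":0},{"hand":-1,"tx":12,"ty":0,"tz":-8.4,"twist":0},{"hand":-1,"tx":-5.7,"ty":0,"tz":-8.2,"twist":0},{"hand":-1,"tx":-11.5,"ty":0,"tz":-16.4,"twist":0},{"hand":-1,"tx":-11.5,"ty":10,"tz":-16.4,"twist":0},{"hand":-1,"tx":-11.5,"ty":30,"tz":-16.4,"twist":0},{"hand":-1,"tx":-25,"ty":30,"tz":0,"twist":0},{"hand":-1,"tx":-25,"ty":30,"tz":0,"twist":0},{"hand":-1,"tx":0,"ty":0,"tz":0,"twist":0}]'>/dev/null; python3 st.py
python3 - <<'E'
from bench import r
from tubef import *
cs={n:r.capture(n) for n in("side","top","wrist")}
for n in cs:
    c=cs[n];np.savez(n+"7.npz",**c)
    h=cv2.cvtColor(c["img"],cv2.COLOR_BGR2HSV);m=cv2.inRange(h,(18,90,80),(32,255,255))
    for a in(0,.1):
        p=M0+.045*Y+.024*Z+.108*(np.sin(a)*X-np.cos(a)*Y);q=proj(c,p);print(n,a,q.round(1))
        if a==0:
            x,y=q.astype(int);w=10
            k=cv2.connectedComponentsWithStats(m[max(y-w,0):y+w,x-w:x+w]);
            for i in range(1,k[0]):
                if k[2][i][4]>8:print("  brass",k[3][i]+[x-w,max(y-w,0)],k[2][i][4])
E
```

```text
t 20.675 foot [  -2.9 -164.1  119.3] F tube net [ 0.6  0.9 -0.3] [0.04 0.02 0.01]
side 0 [263.3 175.7]
  brass [263.7        175.46666667] 30
side 0.1 [266.2 173.6]
top 0 [242.1 223.4]
  brass [241.84375 223.375  ] 64
  brass [232.44444444 226.22222222] 9
top 0.1 [241.4 219.3]
wrist 0 [167.1  56.1]
  brass [166.84131737  55.87724551] 334
wrist 0.1 [163.2  43.8]
```

The knob sits within about 0.5 px of the closed position in all three views, so the bar is at its stop. Now I'll carry the rod back above the pot and check its tilt.

```bash
cat > pot.py <<'E'
from bench import r
from h import *
s=r.state();M=R.from_quat(s["ee_rot"]).as_matrix();g=s["eef_pos"]-.019*M[:,2]
PC=np.array([.481,-.2995,0]);tg=PC-.0657*M[:,0]*np.array([1,1,0]);tg[2]=.25
print("t",s["time_s"],"tcp",s["eef_pos"].round(4),"tool mm to hover",((tg-s["eef_pos"])@M*1e3).round(1),"F",s["contact_force"].round(1),s["torque"].round(2))
E
python3 pot.py
```

```text
t 20.825 tcp [ 0.4017 -0.0789  0.3558] tool mm to hover [ -1.3 225.4 105.8] F [ 0.  -0.1 -2. ] [0.07 0.06 0.04]
```

```bash
python3 -m pendant '[{"hand":-1,"tx":0,"ty":20,"tz":6,"twist":0},{"hand":-1,"tx":0,"ty":35,"tz":15,"twist":0},{"hand":-1,"tx":0,"ty":35,"tz":15,"twist":0},{"hand":-1,"tx":0,"ty":35,"tz":15,"twist":0},{"hand":-1,"tx":0,"ty":35,"tz":15,"twist":0},{"hand":-1,"tx":-0.6,"ty":35,"tz":15,"twist":0},{"hand":-1,"tx":-0.6,"ty":20,"tz":15,"twist":0},{"hand":-1,"tx":0,"ty":10,"tz":10,"twist":0},{"hand":-1,"tx":0,"ty":0,"tz":0,"twist":0},{"hand":-1,"tx":0,"ty":0,"tz":0,"twist":0}]'>/dev/null; python3 pot.py
python3 - <<'E'
from bench import r
from h import *
s=r.state();M=R.from_quat(s["ee_rot"]).as_matrix();g=s["eef_pos"]-.019*M[:,2]
for n in("side","wrist"):
    c=r.capture(n);np.savez(n+"8.npz",**c);im=c["img"];h=cv2.cvtColor(im,cv2.COLOR_BGR2HSV)
    for th in(30,35,40):
        d=np.sin(np.radians(th))*M[:,0]+np.cos(np.radians(th))*M[:,2];q=[proj(c,g+l*d) for l in(.06,.125)];v=q[1]-q[0];print(n,th,q[0].round(1),q[1].round(1),"dir",np.degrees(np.arctan2(v[1],v[0])).round(1))
    if n=="side":
        m=((h[...,2]<150)&(h[...,1]<60)).astype(np.uint8);x,y=proj(c,g+.095*(.574*M[:,0]+.819*M[:,2])).astype(int)
        mm=np.zeros_like(m);mm[y-16:y+18,x-14:x+20]=m[y-16:y+18,x-14:x+20]
        k=max(cv2.findContours(mm,0,1)[0],key=cv2.contourArea);f=cv2.fitLine(k,2,0,.01,.01).ravel();print("shaft dir",np.degrees(np.arctan2(f[1],f[0])),f.round(2),k[:,0].min(0),k[:,0].max(0))
    else:
        m=((h[...,1]<60)&(h[...,2]<150)).astype(np.uint8);cols=[]
        for y in range(100,200,8):
            xs=np.where(m[y,260:300])[0];cols.append((y,len(xs)))
        print("wrist grey widths",cols)
    b=cv2.inRange(h,(100,90,60),(125,255,255));k=max(cv2.findContours(b,0,2)[0],key=cv2.contourArea);print(n,"pot",cv2.boundingRect(k),"pred rim",proj(c,np.array([.481,-.2995,.07])).round(1))
E
```

```text
t 22.075 tcp [ 0.416  -0.303   0.2498] tool mm to hover [-0.7  1.  -0.2] F [ 0.7 -1.  -1.7] [-0.01  0.07 -0.04]
side 30 [232.3 264.2] [248.7 277.7] dir 39.5
side 35 [234.1 263.2] [252.5 275.8] dir 34.5
side 40 [235.9 262.1] [256.  273.6] dir 29.8
shaft dir 39.71073 [  0.77   0.64 243.44 268.46] [230 257] [256 279]
side pot (240, 290, 26, 36) pred rim [252.3 299.8]
wrist 30 [280.  197.4] [279.9 136.5] dir -90.0
wrist 35 [280.  191.4] [279.9 123.9] dir -90.0
wrist 40 [280.  185.6] [279.9 111.2] dir -90.0
wrist grey widths [(100, 0), (108, 0), (116, 25), (124, 29), (132, 29), (140, 29), (148, 30), (156, 31), (164, 31), (172, 32), (180, 33), (188, 34), (196, 35)]
wrist pot (249, 94, 66, 64) pred rim [280.8 127.7]
```

In the wrist view the shaft's end is at row ~112, about where it was before, so the tilt is about 35°. The pot's rim is at its predicted place. I'll lower the foot into the mouth of the pot.

```bash
python3 -m pendant '[{"hand":-1,"tx":-0.5,"ty":1,"tz":20,"twist":0},{"hand":-1,"tx":0,"ty":0,"tz":25,"twist":0},{"hand":-1,"tx":0,"ty":0,"tz":25,"twist":0},{"hand":-1,"tx":0,"ty":0,"tz":18,"twist":0},{"hand":-1,"tx":0,"ty":0,"tz":7,"twist":0},{"hand":-1,"tx":0,"ty":0,"tz":0,"twist":0}]'>/dev/null; python3 pot.py; python3 -m pendant '[{"hand":-1,"tx":0,"ty":0,"tz":7,"twist":0},{"hand":-1,"tx":0,"ty":0,"tz":7,"twist":0},{"hand":-1,"tx":0,"ty":0,"tz":0,"twist":0}]'>/dev/null; python3 pot.py
```

```text
t 22.925 tcp [ 0.4152 -0.3046  0.1543] tool mm to hover [  0.3  -0.7 -95.7] F [ 0.2 -0.6 -2.2] [ 0.02  0.03 -0.06]
t 23.3 tcp [ 0.4149 -0.3061  0.1419] tool mm to hover [   0.7   -1.8 -108.1] F [-2.6 -1.  -1.7] [-0.27  0.81 -0.03]
```

The foot is inside and touching the far wall (−2.6 N in x, nothing upward). Now I'll tip the rod upright against that wall.

```bash
python3 -m pendant '[{"hand":-1,"tx":7,"ty":-0.7,"tz":-4,"twist":0},{"hand":-1,"tx":7,"ty":-0.7,"tz":-3.5,"twist":0},{"hand":-1,"tx":7,"ty":0,"tz":-3,"twist":0}]'>/dev/null; python3 pot.py; python3 -m pendant '[{"hand":-1,"tx":7,"ty":0,"tz":-2.5,"twist":0},{"hand":-1,"tx":7,"ty":0,"tz":-2,"twist":0}]'>/dev/null; python3 pot.py; python3 -c "
from bench import r
from h import *
o=[]
c=r.capture('side');o.append(cv2.resize(c['img'][240:330,200:320],(400,300),interpolation=2))
c=r.capture('wrist');o.append(cv2.resize(c['img'],(400,300)))
cv2.imwrite('pics/c9.png',np.hstack(o))"
```

```text
t 23.675 tcp [ 0.4363 -0.302   0.151 ] tool mm to hover [-21.    0.5 -99. ] F [-4.9 -0.6  0.5] [-0.35  1.31 -0.04]
t 23.925 tcp [ 0.45   -0.3011  0.1554] tool mm to hover [-34.8   0.5 -94.5] F [-5.6 -1.3  1.6] [-0.39  1.5   0.02]
```

The force mirrors the outward pivot, so the rod is turning. I'll continue to upright.

```bash
python3 -m pendant '[{"hand":-1,"tx":7,"ty":0,"tz":-2.5,"twist":0},{"hand":-1,"tx":7,"ty":0,"tz":-2,"twist":0},{"hand":-1,"tx":7,"ty":0,"tz":-1.5,"twist":0}]'>/dev/null; python3 pot.py; python3 -m pendant '[{"hand":-1,"tx":6.5,"ty":0,"tz":-1,"twist":0},{"hand":-1,"tx":6,"ty":0,"tz":0,"twist":0},{"hand":-1,"tx":5.5,"ty":0,"tz":0,"twist":0},{"hand":-1,"tx":0,"ty":0,"tz":0,"twist":0}]'>/dev/null; python3 pot.py
```

```text
t 24.4 tcp [ 0.471  -0.2994  0.1607] tool mm to hover [-55.8   0.8 -89.2] F [-4.1 -1.5 -2.6] [-0.58  1.34 -0.03]
t 24.9 tcp [ 0.4896 -0.2983  0.1626] tool mm to hover [-74.3   0.6 -87.5] F [-3.  -0.6  0.2] [-0.27  1.05 -0.04]
```

```bash
python3 -m pendant '[{"hand":-1,"tx":-4,"ty":0.5,"tz":0,"twist":0},{"hand":-1,"tx":-4,"ty":0.5,"tz":0,"twist":0},{"hand":-1,"tx":0,"ty":0,"tz":8,"twist":0},{"hand":-1,"tx":0,"ty":0,"tz":8,"twist":0},{"hand":-1,"tx":0,"ty":0,"tz":0,"twist":0}]'>/dev/null; python3 pot.py
python3 - <<'E'
from bench import r
from h import *
s=r.state();M=R.from_quat(s["ee_rot"]).as_matrix();g=s["eef_pos"]-.019*M[:,2]
c=r.capture("side");im=c["img"]
for th in(-5,0,5,10):
    d=np.sin(np.radians(th))*M[:,0]+np.cos(np.radians(th))*M[:,2];print(th,proj(c,g+.04*d).round(1),proj(c,g+.08*d).round(1))
x,y=proj(c,g).astype(int);cv2.imwrite("pics/c10.png",cv2.resize(im[y-40:y+50,x-60:x+60],(800,600),interpolation=2));print(x-60,y-40)
E
```

```text
t 25.525 tcp [ 0.4804 -0.2992  0.1447] tool mm to hover [ -65.3    0.2 -105.2] F [ 0.2  0.2 -0.9] [ 0.04 -0.02 -0.05]
-5 [249.1 287.2] [248.8 296.8]
0 [250.6 287.1] [251.7 296.5]
5 [252.  286.9] [254.5 296.1]
10 [253.5 286.6] [257.3 295.6]
189 237
```

View pics/c10.png

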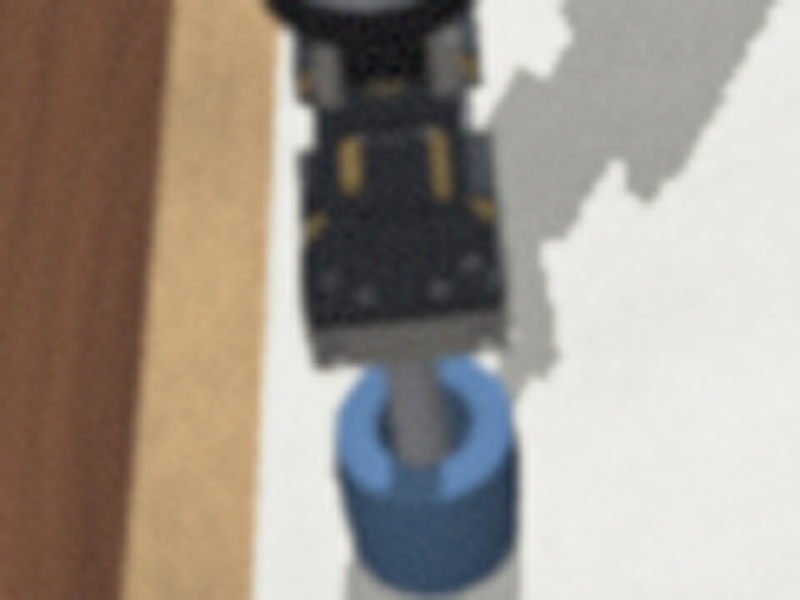

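The rod is nearly upright, with the shaft from crop (412,370) to (420,460) centred in the bore and no side load. I'll lower it to the floor.

```bash
python3 -m pendant '[{"hand":-1,"tx":0,"ty":0,"tz":8,"twist":0},{"hand":-1,"tx":0,"ty":0,"tz":8,"twist":0},{"hand":-1,"tx":0,"ty":0,"tz":6,"twist":0},{"hand":-1,"tx":0,"ty":0,"tz":0,"twist":0}]'>/dev/null; python3 pot.py; python3 -m pendant '[{"hand":-1,"tx":0,"ty":0,"tz":3,"twist":0},{"hand":-1,"tx":0,"ty":0,"tz":0,"twist":0}]'>/dev/null; python3 pot.py;python3 -m pendant '[{"hand":-1,"tx":0,"ty":0,"tz":2.5,"twist":0},{"hand":-1,"tx":0,"ty":0,"tz":0,"twist":0}]'>/dev/null; python3 pot.py
```

```text
t 26.075 tcp [ 0.4805 -0.2994  0.1232] tool mm to hover [-6.530e+01 -1.000e-01 -1.267e+02] F [-0.5  0.8 -2.2] [ 0.   -0.03  0.01]
t 26.325 tcp [ 0.4809 -0.2998  0.121 ] tool mm to hover [ -65.6   -0.3 -129. ] F [-0.2 -0.4 -2.3] [-0.02  0.03 -0.05]
t 26.575 tcp [ 0.4808 -0.2997  0.1184] tool mm to hover [ -65.5   -0.3 -131.6] F [ 0.5  0.2 -1. ] [0.   0.02 0.06]
```

```bash
python3 -m pendant '[{"hand":-1,"tx":0,"ty":0,"tz":1.5,"twist":0},{"hand":-1,"tx":0,"ty":0,"tz":0,"twist":0}]'>/dev/null; python3 pot.py; python3 -m pendant '[{"hand":-1,"tx":0,"ty":0,"tz":1.2,"twist":0},{"hand":-1,"tx":0,"ty":0,"tz":0,"twist":0}]'>/dev/null; python3 pot.py; python3 -m pendant '[{"hand":-1,"tx":0,"ty":0,"tz":1,"twist":0},{"hand":-1,"tx":0,"ty":0,"tz":0,"twist":0}]'>/dev/null; python3 pot.py
```

```text
t 26.825 tcp [ 0.4809 -0.2998  0.117 ] tool mm to hover [ -65.6   -0.3 -133. ] F [-0.5  0.3 -1.2] [ 0.01 -0.02 -0.02]
t 27.075 tcp [ 0.4808 -0.2998  0.1158] tool mm to hover [ -65.5   -0.3 -134.2] F [-0.5  0.3 -1.9] [ 0.08 -0.01 -0.01]
t 27.325 tcp [ 0.4809 -0.2998  0.1148] tool mm to hover [ -65.6   -0.3 -135.2] F [-0.5 -0.1 -0.9] [ 0.    0.01 -0.01]
```

```bash
python3 -m pendant '[{"hand":-1,"tx":0,"ty":0,"tz":1,"twist":0},{"hand":-1,"tx":0,"ty":0,"tz":0,"twist":0}]'>/dev/null; python3 pot.py; python3 -m pendant '[{"hand":-1,"tx":0,"ty":0,"tz":1,"twist":0},{"hand":-1,"tx":0,"ty":0,"tz":0,"twist":0}]'>/dev/null; python3 pot.py
```

```text
t 27.575 tcp [ 0.4808 -0.2998  0.1138] tool mm to hover [ -65.5   -0.3 -136.2] F [ 0.   0.3 -2. ] [ 0.02 -0.02  0.04]
t 27.825 tcp [ 0.4809 -0.2998  0.1128] tool mm to hover [ -65.6   -0.3 -137.2] F [-0.5  0.4 -0.8] [ 0.01 -0.04 -0.01]
```

```bash
python3 -m pendant '[{"hand":-1,"tx":0,"ty":0,"tz":1.5,"twist":0},{"hand":-1,"tx":0,"ty":0,"tz":0,"twist":0}]'>/dev/null; python3 pot.py; python3 -m pendant '[{"hand":-1,"tx":0,"ty":0,"tz":1.5,"twist":0},{"hand":-1,"tx":0,"ty":0,"tz":0,"twist":0}]'>/dev/null; python3 pot.py; python3 -m pendant '[{"hand":-1,"tx":0,"ty":0,"tz":1.5,"twist":0},{"hand":-1,"tx":0,"ty":0,"tz":0,"twist":0}]'>/dev/null; python3 pot.py
```

```text
t 28.075 tcp [ 0.481  -0.3     0.1116] tool mm to hover [ -65.7   -0.4 -138.5] F [ 0.4  0.4 -0.9] [0.05 0.06 0.03]
t 28.325 tcp [ 0.4814 -0.3001  0.1114] tool mm to hover [ -65.9   -0.5 -138.6] F [-0.3  2.2  6.2] [ 0.56  0.55 -0.02]
t 28.575 tcp [ 0.4817 -0.3003  0.1113] tool mm to hover [ -66.2   -0.7 -138.7] F [-2.9  3.2 14.1] [ 1.06  1.08 -0.01]
```

The foot is on the floor. I'll ease off and release.

```bash
python3 -m pendant '[{"hand":-1,"tx":0,"ty":0,"tz":-2.2,"twist":0},{"hand":-1,"tx":0,"ty":0,"tz":0,"twist":0}]'>/dev/null; python3 pot.py; python3 -m pendant '[{"hand":-0.3,"tx":0,"ty":0,"tz":0,"twist":0},{"hand":-0.3,"tx":0,"ty":0,"tz":0,"twist":0},{"hand":0.2,"tx":0,"ty":0,"tz":0,"twist":0},{"hand":1,"tx":0,"ty":0,"tz":0,"twist":0},{"hand":1,"tx":0,"ty":0,"tz":0,"twist":0},{"hand":1,"tx":0,"ty":0,"tz":0,"twist":0},{"hand":1,"tx":0,"ty":0,"tz":0,"twist":0},{"hand":1,"tx":0,"ty":0,"tz":0,"twist":0},{"hand":1,"tx":0,"ty":0,"tz":0,"twist":0}]'; python3 -m pendant '[{"hand":1,"tx":0,"ty":0,"tz":-10,"twist":0},{"hand":1,"tx":0,"ty":0,"tz":-25,"twist":0},{"hand":1,"tx":0,"ty":0,"tz":-35,"twist":0},{"hand":1,"tx":0,"ty":0,"tz":-35,"twist":0},{"hand":1,"tx":-40,"ty":0,"tz":-20,"twist":0},{"hand":1,"tx":-50,"ty":0,"tz":0,"twist":0},{"hand":1,"tx":-50,"ty":0,"tz":0,"twist":0},{"hand":1,"tx":0,"ty":0,"tz":0,"twist":0},{"hand":1,"tx":0,"ty":0,"tz":0,"twist":0}]'
python3 - <<'E'
from bench import r
from tubef import *
cs={n:r.capture(n) for n in("side","top")}
ob={}
for n,c in cs.items():
    h=cv2.cvtColor(c["img"],cv2.COLOR_BGR2HSV)
    q=proj(c,np.array([.481,-.2995,.168]));x,y=q.astype(int);w=9
    m=cv2.inRange(h,(5,60,140),(20,200,255))[y-w:y+w,x-w:x+w];k=cv2.connectedComponentsWithStats(m)
    i=1+np.argmax(k[2][1:,4]);print(n,"pred rodtop",q.round(1),"wood",k[3][i]+[x-w,y-w],k[2][i])
    q=proj(c,M0+.045*Y+.024*Z-.108*Y);x,y=q.astype(int);m=cv2.inRange(h,(18,90,80),(32,255,255))[y-8:y+8,x-8:x+8];k=cv2.connectedComponentsWithStats(m);i=1+np.argmax(k[2][1:,4]);print("  knob pred",q.round(1),k[3][i]+[x-8,y-8])
    # change against the first picture, same mask at the start
    c0=dict(np.load(n+"0.npz"));d=cv2.absdiff(c["img"],c0["img"]).max(2);d=cv2.morphologyEx((d>50).astype(np.uint8),cv2.MORPH_OPEN,np.ones((3,3)))
    st=cv2.connectedComponentsWithStats(d);print("  changed",[tuple(a[:5]) for a in st[2][1:] if a[4]>15])
E
```

```text
t 28.825 tcp [ 0.4813 -0.3001  0.1114] tool mm to hover [ -65.9   -0.5 -138.6] F [0.  1.  5.4] [ 0.37  0.32 -0.02]
time_s: 29.95
eef_pos: [0.4809, -0.2999, 0.1106]
ee_rot: [0.999, 0.033, 0.0, 0.0]
contact_force: [0.3, 0.5, -0.0]
width: 0.998
gripper_force: 0.0
time_s: 31.08
eef_pos: [0.3418, -0.3095, 0.2364]
ee_rot: [0.999, 0.033, 0.001, 0.001]
contact_force: [0.8, 0.2, -0.0]
width: 0.999
gripper_force: 0.0
side pred rodtop [249.5 276. ] wood [249.46268657 277.44776119] [ 5  7 10  8 67]
  knob pred [263.3 175.7] [263.62068966 175.34482759]
  changed [(np.int32(5), np.int32(0), np.int32(35), np.int32(20), np.int32(505)), (np.int32(53), np.int32(0), np.int32(137), np.int32(173), np.int32(5974)), (np.int32(82), np.int32(0), np.int32(14), np.int32(6), np.int32(55)), (np.int32(88), np.int32(0), np.int32(50), np.int32(30), np.int32(429)), (np.int32(35), np.int32(25), np.int32(17), np.int32(24), np.int32(165)), (np.int32(30), np.int32(39), np.int32(11), np.int32(9), np.int32(53)), (np.int32(138), np.int32(41), np.int32(12), np.int32(31), np.int32(121)), (np.int32(22), np.int32(47), np.int32
[... 3664 characters left out ...]
.int32(9), np.int32(8), np.int32(45)), (np.int32(553), np.int32(385), np.int32(7), np.int32(9), np.int32(43)), (np.int32(209), np.int32(390), np.int32(79), np.int32(30), np.int32(1126)), (np.int32(529), np.int32(390), np.int32(6), np.int32(10), np.int32(46)), (np.int32(548), np.int32(396), np.int32(7), np.int32(10), np.int32(39)), (np.int32(438), np.int32(402), np.int32(25), np.int32(18), np.int32(315)), (np.int32(525), np.int32(406), np.int32(35), np.int32(14), np.int32(328)), (np.int32(206), np.int32(408), np.int32(11), np.int32(9), np.int32(44)), (np.int32(194), np.int32(410), np.int32(6), np.int32(10), np.int32(42)), (np.int32(516), np.int32(414), np.int32(6), np.int32(4), np.int32(21))]
```

The rod's top is back at its upright position in both views and the bar is closed. The only changes in the scene are the bar, the sticks, the shadows and the arm.

```bash
python3 -c "
from bench import r
print(r.close_job())"
```

```text
the job is handed in; nothing more can be done
None
```

The job is handed in at about 31 s: the sticks are bottomed out under a steady 22 N press, the keeper bar is closed against its stop, the ramrod is back upright in its pot, and the camera comparison shows the ink stone, paste dish and glue bottle unmoved.

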